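# Close two food tubs and stack them

## Robot

A 7-joint arm with a two-finger parallel gripper is mounted at the origin on a cart in front of the work surface, level with it; the furniture and walls round the work are solid. World frame = base frame: x ahead of the robot, y to its left, z up, the work surface at z = 0. Lengths are in mm, angles in rad, forces in N, time in s.
With the tool pointing down it reaches from about 425 to 950 mm from the base axis. Payload 4.7 kg.
Tool frame: the origin (TCP) lies midway between the tips of the shut fingers; the grasp point (between the pads) lies 19 mm behind it; z points along the fingers, y is the direction in which the jaws open and shut (so a half turn about z gives the same grasp; the last joint's range is limited). The gripper opens to 85 mm and grips with 20 to 120 N. Pads are 22 mm wide; open, the fingers measure 114 mm over their backs; the gripper's body (76 mm by 85 mm) begins 54 mm behind the grasp point. The pads swing forward as they close: fully open they stand 13 mm farther back than shut.
Start: joints at [1.249, 0.469, -0.049, 1.532, 0.024, 1.141, -0.082], TCP at [194.875, -646.276, 231.335] pointing down, gripper open.
Joint ranges: [-2.59, 2.59], [-0.33, 1.99], [-1.39, 1.29], [0.1, 2.45], [-1.04, 4.18], [0.21, 1.99], [-2.66, 2.66]. Speed limits (rad/s): [2.57, 2.57, 3.14, 3.14, 3.14, 3.14, 3.14].

## Interface

Orientations are given as a unit quaternion [w, x, y, z].
In Python, from rig import env, eyes, nets gives the robot as it stands.
- The arm moves only by the tool drive_tool, never from a script. Its argument "rows" is a list that holds one entry, the list of rows, each a list of 6 numbers: the shift along the world's x, y, z in m, then the turn, a rotation vector about the world's x, y, z in degrees. In form: [[[tx, ty, tz, rx, ry, rz], ...]]. A call has 1 to 8 rows; each row shifts and turns the commanded pose from where the row before left it; what a row does not reach is not made up. A row lasts 1/8 s, in which the tool goes at most 62.5 mm and 10.7 degrees, less where a joint would pass 70% of its speed; a pose out of reach is approached as far as the arm can. A call is refused whole if a number of a shift passes 0.0625 or a number of a turn 10.7, either way. A call with a gripper value outside its range is refused whole. "fingers" is the finger opening in m, from 0 to 0.0854, set as the call begins (left out, the last holds). The fingers move at their own pace and stop on an object; "force" is the grip in N (left out, the last holds). Time passes only in rows, so rows that do not move let the fingers close. It gives the time, the measured TCP pose, the force and the opening at its end, in the units of the state.
- env.read_state(): the state, without advancing time (a new reading comes with each control period).
- eyes.read_camera(name): name is "scene" or "top" or "wrist"; returns a dict with "image" (384x512x3 uint8, blue, green, red), "fx", "fy", "cx", "cy" (pixels), "pose" (4x4, takes a point from camera to world coordinates); the wrist camera has in their place "mount" (4x4, takes a point from camera to tool coordinates, whose origin is the TCP and whose axes are the flange's). Camera axes: x right, y up, looking along -z (the intrinsics and any distortion apply to the point x, -y, -z); pixel columns grow to the right and rows downward; lengths in mm; the calibration is good to about 2 mm. A picture is of the moment at which its call begins: read the wrist's pose just before it. There is no depth.
- env.close_job(): hands the job in, once; it reports no verdict.
Trained networks look in the newest picture that a camera, given by its name, has taken for a name from the list of things; names that differ only in an ending like _2 or _b are one class to them, and where a whole thing is asked for, a point or a joint stands for the part that bears it (a point fixed in the world has none). Each returns a list of dicts, best first, with "conf" (0 to 1); they miss things now and then, are a little off and sometimes report something else, mostly with a low value. They report only what shows in the picture. A call takes as long as a camera call. They do not tell look-alikes from the thing itself.
- nets.find_in(camera, label): "point" ([x, y, z] in mm, in world coordinates, good to about 4 mm: the middle of the surface that is visible of it).
- nets.landmark_of(camera, label): "point" ([x, y, z] in mm, in world coordinates, good to about 4 mm: a listed point, or the origin of a listed thing).
The state is a dict: "time": time; "q": joint angles; "joint_vel": joint speeds; "joint_torque": joint torques, N m; "eef_pos": TCP position; "eef_rot": TCP orientation; "ft_force": force on the tool from outside, world axes, zero at the start; "torque": the same for the moment, N m; "width": finger opening in mm.
Only numpy, scipy, OpenCV 4.12 (cv2) and the standard library are available. Lean on these libraries where they do the work, as an engineer would, in place of code of your own. Each camera call takes 0.05 s, during which the arm holds its last target. There are 200 camera calls.

## Task

Close both food tubs with the lids that fit them, pressing each lid down until it snaps home and sits level on the rim all round, and leave the closed small tub stacked squarely in the middle of the closed large tub, long side along long side, with the large tub standing on the table. Drop nothing, and leave the two tins and the shaker standing where they are.

Things in the scene. Friction and masses are not known exactly. Their poses are not given: they have to be found in the camera images.
- large_tub: Large open white plastic food tub, 180 (x) x 120 (y) x 70 mm high, walls 4 mm, loose, 0.6 kg, on the table. A 2 mm half-round bead runs inside the mouth, 7 mm below the rim. Origin: centre of the underside; z up. Same turned half round.
- small_tub: Small open white plastic food tub, 112 (x) x 64 (y) x 50 mm high, walls 4 mm, same bead, loose, 0.25 kg. Straight sides; can be gripped across its 64 mm also when closed (its lid is narrower). Origin: centre of the underside; z up. Same turned half round. Its place may be swapped with the shaker's.
- large_lid: Grey lid of the large tub, right way up on the table, 178 (x) x 118 (y) mm. Origin: centre of the plug's underside; z up; plug z 0-26, flange z 26-32 mm, flat top. Rubber strips round the plug hold it about 8 mm proud when laid on; a push of 8-20 N snaps it past the bead. Seated: origin 44 mm, top 76 mm above the tub's origin. Fits either way round.
- large_lid_grip (a point): Middle of the top of the large lid's grip bar, flush with the lid's top (z 32 mm of the lid). The bar, 14 mm wide (x), 14 mm high, runs along y across a recess 84 (x) x 60 (y) mm with its floor 29 mm below this point: pinch the bar along x, fingers in the recess. Axes as the lid's.
- small_lid: Grey lid of the small tub, lying right way up across the +x half of the large lid. Flange 110 (x) x 62 (y) mm, z 22-28 mm; plug z 0-22 with the same rubber strips; square knob 24 x 24 mm in the middle, z 28-46, pinch along x or y. Origin: centre of the plug's underside; z up. Stays 8 mm proud until pushed with 8-20 N. Seated: origin 28 mm above the small tub's. Fits either way round.
- tin_1: Low food tin, 75 mm across, 58 mm high, standing beside the large lid. Bystander. Origin: centre of the underside.
- tin_2: Tall food tin, 75 mm across, 110 mm high, standing beside the large lid; the two tins may change places (one past the lid's +x end, one past its -y side). Bystander. Origin: centre of the underside.
- shaker_0: Steel shaker with a side handle, 66 x 90 mm, 106 mm high. Bystander; may be swapped with the small tub. Origin: centre of the underside.
- fry_cutter: Fry cutter bolted to the table between the lids and the small tub, 518 (x) x 169 (y) mm; fixed, not part of the job, but in the way of straight paths. Origin: middle of its foot; its front gate, 125 mm wide, stands 222 mm high from 205 to 235 mm nearer the robot (x -235 to -205), its lever at the far end 500 mm high.
Mind the look-alikes: they are no part of the job. What is shaped like the large_lid but yellow is not meant.

How it is judged (in metres and radians):
At the end, for the whole second after the job is handed in: Each lid seated on its tub: at most 2 mm proud, 5 mm off centre, level to 0.035 rad, sides to 0.1 rad. Small tub upright on the large lid, middles within 12 mm, long sides within 0.12 rad; large tub upright on the table; all at rest (z of large_lid in the frame of large_tub between 0.04 and 0.046 m and horizontal distance between large_lid and large_tub below 0.005 m and angle between the z axis of large_lid and the z axis of large_tub, either way round below 0.035 rad and angle between the x axis of large_lid and the x axis of large_tub, either way round below 0.1 rad and z of small_lid in the frame of small_tub between 0.024 and 0.03 m and horizontal distance between small_lid and small_tub below 0.005 m and angle between the z axis of small_lid and the z axis of small_tub, either way round below 0.035 rad and angle between the x axis of small_lid and the x axis of small_tub, either way round below 0.1 rad and z of small_tub in the frame of large_tub between 0.072 and 0.08 m and horizontal distance between small_tub and large_tub below 0.012 m and angle between the x axis of small_tub and the x axis of large_tub, either way round below 0.12 rad and height (world z) of large_tub between -0.003 and 0.004 m and angle between each of large_tub, small_tub's own z axis and vertical below 0.05 rad and linear speed of each of large_tub, small_tub, large_lid, small_lid below 0.02 m/s); the robot touches nothing.
It fails at once if a lid or the small tub is dropped (falls free faster than 1 m/s) ((linear speed of large_lid above 1 m/s and contact force between the fingers and large_lid below 0.1 N) or (linear speed of small_lid above 1 m/s and contact force between the fingers and small_lid below 0.1 N and contact force between the fingers and small_tub below 0.1 N) or (linear speed of small_tub above 1 m/s and contact force between the fingers and small_lid below 0.1 N and contact force between the fingers and small_tub below 0.1 N)).
It fails at once if a tin or the shaker is shifted by more than 30 mm or tipped (distance of any of tin_1, tin_2, shaker_0 from where it was at the start of the episode above 0.03 m or angle between any of tin_1, tin_2, shaker_0's own z axis and vertical above 0.35 rad).
It also fails if it takes over 72 s, if anything falls off the work surface, if the arm or the gripper's body presses on something with over 40 N, if the wrist force passes 120 N, or if a joint passes its speed limit or range.

## Working session

There is one attempt and no reset: what is moved stays moved. The work goes in short steps, Python scripts to look and compute and a tool call to move; the robot and the scene stay as the last step left them, time stands still between calls to the robot, and variables do not carry over. Pictures are saved under pics/ and viewed, about 8 in all and at most 12, crops included, and the job is handed in when it is done.

Besides the shell and the picture viewer there is one more tool, called after "Emit:" in YAML: its name, and indented under it one key for each argument. drive_tool: Moves the arm, as the interface text tells. Its arguments: {"type":"object","properties":{"rows":{"type":"array","items":{"type":"array","items":{"type":"array","items":{"type":"number"}}}},"fingers":{"type":"number"},"force":{"type":"number"}},"required":["rows"]}

```bash
ls; mkdir -p pics; cat > h.py <<'E'
import numpy as np,cv2
from rig import env,eyes,nets
def snap(n,f):
    c=eyes.read_camera(n); cv2.imwrite('pics/'+f,c['image']); return c
E
python3 - <<'E'
from h import *
s=env.read_state(); print({k:np.round(v,3) for k,v in s.items()})
a=snap('scene','s0.png');b=snap('top','t0.png')
cv2.imwrite('pics/a.png',np.vstack([cv2.resize(a['image'],(400,300)),cv2.resize(b['image'],(400,300))]))
for c in ('scene','top'):
  for l in ['large_tub','small_tub','large_lid','large_lid_grip','small_lid','tin_1','tin_2','shaker_0','fry_cutter']:
    print(c,l,[(np.round(d['point']).tolist(),round(d['conf'],2)) for d in nets.landmark_of(c,l)[:3]])
for c in (a,b): print(np.round(c['pose'],2).tolist(),c['fx'],c['fy'],c['cx'],c['cy'],[k for k in c])
E
```

```text
pics
{'time': np.float64(0.0), 'q': array([ 1.249,  0.469, -0.049,  1.534,  0.024,  1.141, -0.082]), 'joint_vel': array([ 0.001, -0.   ,  0.   , -0.   ,  0.001, -0.001, -0.001]), 'joint_torque': array([ 0.0000e+00, -5.1031e+01, -4.6000e-02, -2.3771e+01,  1.1000e-02,
        8.0000e-03, -0.0000e+00]), 'eef_pos': array([ 194.647, -645.72 ,  230.24 ]), 'eef_rot': array([-0.001,  0.989,  0.146, -0.   ]), 'ft_force': array([-0.067,  0.026,  0.424]), 'torque': array([-0.009, -0.042, -0.029]), 'width': np.float64(85.524)}
scene large_tub [([456.0, -9.0, -2.0], 0.57)]
scene small_tub [([636.0, 22.0, -0.0], 0.58)]
scene large_lid [([503.0, -403.0, -4.0], 0.95), ([471.0, -706.0, -1.0], 0.77)]
scene large_lid_grip [([504.0, -404.0, 25.0], 0.78), ([468.0, -706.0, 28.0], 0.65)]
scene small_lid [([556.0, -402.0, 34.0], 0.58)]
scene tin_1 [([539.0, -519.0, 1.0], 0.87)]
scene tin_2 [([539.0, -519.0, 1.0], 0.87)]
scene shaker_0 [([536.0, 415.0, -1.0], 0.73)]
scene fry_cutter []
top large_tub []
top small_tub [([640.0, 28.0, 1.0], 0.89)]
top large_lid [([508.0, -406.0, 2.0], 0.92), ([469.0, -706.0, 1.0], 0.73)]
top large_lid_grip [([508.0, -407.0, 32.0], 0.78), ([470.0, -704.0, 31.0], 0.73)]
top small_lid [([553.0, -402.0, 28.0], 0.8)]
top tin_1 [([540.0, -520.0, 0.0], 0.89), ([656.0, -408.0, -2.0], 0.59)]
top tin_2 [([540.0, -520.0, 0.0], 0.89), ([656.0, -408.0, -2.0], 0.59)]
top shaker_0 [([536.0, 414.0, 2.0], 0.71)]
top fry_cutter []
[[0.87, 0.17, -0.47, -259.97], [-0.5, 0.35, -0.79, -1594.63], [0.03, 0.92, 0.39, 778.42], [0.0, 0.0, 0.0, 1.0]] 436.6888154856544 436.6888154856544 248.21819030171622 194.3788283574012 ['image', 'fx', 'fy', 'cx', 'cy', 'pose']
[[0.26, 0.83, -0.5, -410.19], [-0.97, 0.23, -0.13, -390.06], [0.01, 0.51, 0.86, 1810.45], [0.0, 0.0, 0.0, 1.0]] 430.7341096428784 430.7341096428784 260.70540215819796 194.78622282110072 ['image', 'fx', 'fy', 'cx', 'cy', 'pose']
```

View pics/a.png

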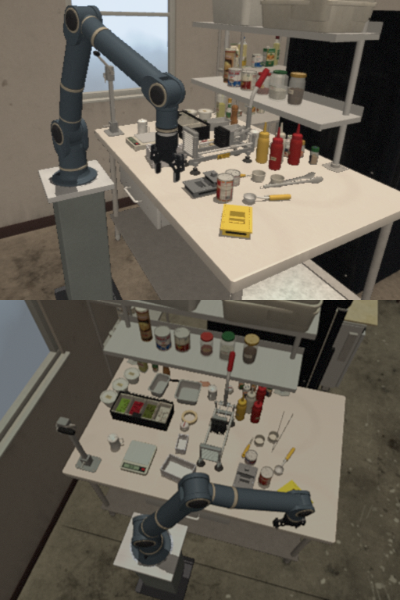

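```bash
python3 - <<'E'
import cv2
a=cv2.imread('pics/t0.png')
print(a.shape); cv2.imwrite('pics/t0b.png',cv2.resize(a,(800,600),interpolation=cv2.INTER_CUBIC))
E
```

```text
(384, 512, 3)
```

View pics/t0b.png

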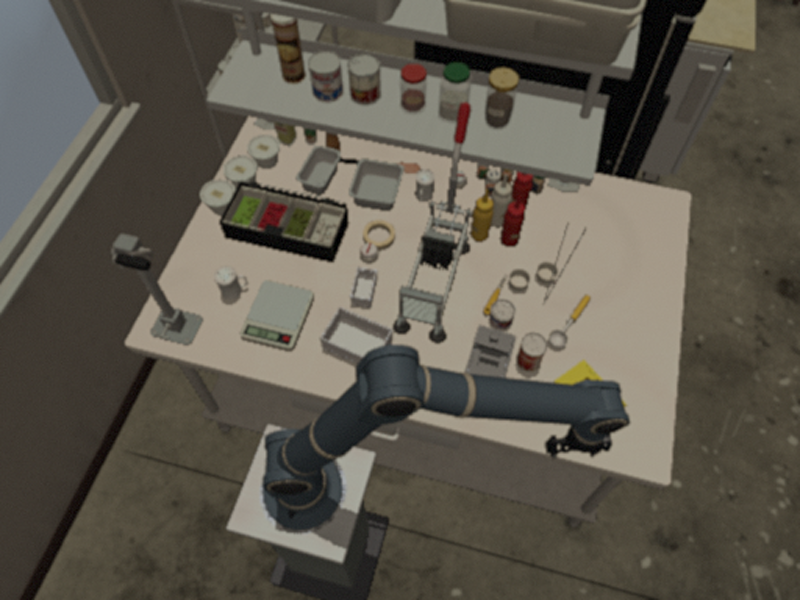

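Top view (800x600): large tub (355,337), small tub (364,286), lids stacked (492,350), tins (502,313) and (532,352), shaker (228,283). A yellow look-alike lid is at (585,380) and will be ignored. I'll move above the lids for a close look.

Emit:
drive_tool:
  rows:
    - [[0.05,0.035,0.025,0,0,0],[0.05,0.035,0.025,0,0,0],[0.05,0.035,0.025,0,0,0],[0.05,0.035,0.025,0,0,0],[0.05,0.035,0.025,0,0,0],[0.05,0.035,0.025,0,0,0],[0,0,0,0,0,0]]

```text
time: 1.88
eef_pos: [485.2, -442.3, 375.8]
eef_rot: [0.0, 0.988, 0.151, 0.003]
ft_force: [-0.4, -0.9, 0.2]
width: 85.5
```

```bash
cat >> h.py <<'E'
from scipy.spatial.transform import Rotation as R
def tool():
    s=env.read_state(); T=np.eye(4); w=s['eef_rot']; T[:3,:3]=R.from_quat([w[1],w[2],w[3],w[0]]).as_matrix(); T[:3,3]=s['eef_pos']; return s,T
def wrist(f):
    s,T=tool(); c=eyes.read_camera('wrist'); cv2.imwrite('pics/'+f,c['image']); c['pose']=T@c['mount']; return s,c
def pix2w(c,u,v,z):
    d=np.array([(u-c['cx'])/c['fx'],-(v-c['cy'])/c['fy'],-1.]); P=c['pose']; d=P[:3,:3]@d; o=P[:3,3]; return o+d*(z-o[2])/d[2]
def w2pix(c,p):
    q=np.linalg.inv(c['pose'])@np.append(p,1); return c['cx']+c['fx']*q[0]/-q[2], c['cy']-c['fy']*q[1]/-q[2]
def st():
    s,T=tool(); y=np.degrees(np.arctan2(T[1,0],T[0,0])); print('t',round(float(s['time']),2),'pos',np.round(s['eef_pos'],1),'toolx yaw',round(y,1),'tilt',round(np.degrees(np.arccos(-T[2,2])),2),'F',np.round(s['ft_force'],1),'w',round(float(s['width']),1))
def lm(c,*ls):
    for l in ls: print(c,l,[(np.round(d['point'],1).tolist(),round(d['conf'],2)) for d in nets.landmark_of(c,l)[:3]])
E
python3 - <<'E'
from h import *
st(); s,c=wrist('w1.png'); print(np.round(c['mount'],3).tolist(),c['fx'],c['cx'],c['cy'])
lm('wrist','large_lid','large_lid_grip','small_lid','tin_1')
cv2.imwrite('pics/w1b.png',cv2.resize(c['image'],(800,600),interpolation=cv2.INTER_CUBIC))
E
```

```text
t 1.88 pos [ 485.2 -442.3  375.8] toolx yaw 17.4 tilt 0.35 F [-0.4 -0.9  0.2] w 85.5
[[-0.001, 0.965, 0.26, 65.928], [1.0, 0.001, 0.001, 0.157], [0.001, 0.26, -0.965, -142.412], [0.0, 0.0, 0.0, 1.0]] 309.52262634770716 257.042955886958 188.65192018817208
wrist large_lid [([504.2, -406.4, -1.6], 0.74), ([468.8, -705.2, 0.9], 0.71)]
wrist large_lid_grip [([501.5, -407.6, 32.3], 0.89), ([470.7, -705.4, 33.1], 0.6)]
wrist small_lid [([553.4, -401.7, 31.3], 0.9)]
wrist tin_1 [([659.6, -410.7, 0.7], 0.84)]
```

View pics/w1b.png

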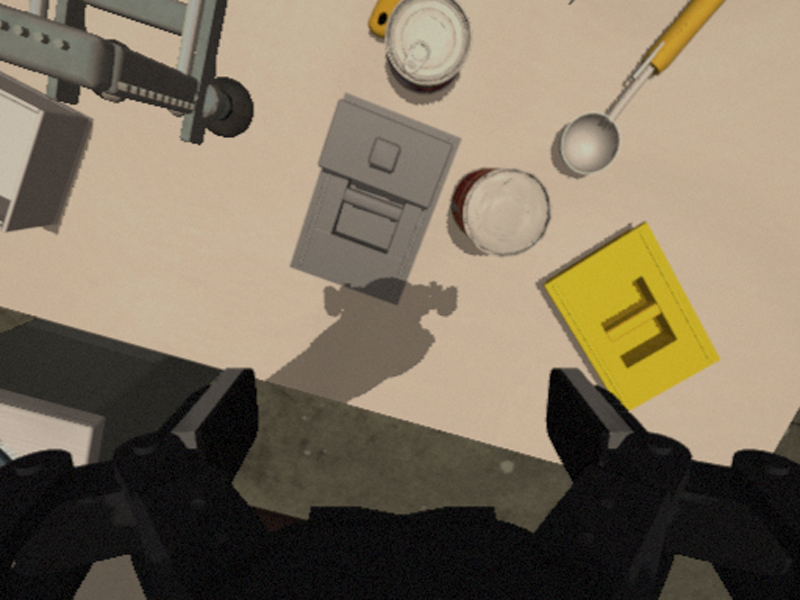

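The grey lid stack is at (375,190), with the small lid's knob at (385,154). The tall tin is at (505,210), the low tin at (428,40), and the yellow look-alike at (632,315). The grey one is the right one, because the small lid lies on it.

```bash
python3 - <<'E'
from h import *
s,c=wrist('w2.png'); k=512/800
P=lambda u,v,z:pix2w(c,u*k,v*k,z)
def show(n,a,b):
    d=b-a; print(n,np.round(a,0),np.round(b,0),'len',round(np.linalg.norm(d)),'yaw',round(np.degrees(np.arctan2(d[1],d[0])),1))
show('sl far',P(345,95,60),P(461,136,60)); show('sl left',P(320,168,60),P(345,95,60))
show('LL near',P(291,266,32),P(400,303,32)); show('LL left',P(291,266,32),P(320,176,32))
print('knob',P(385,154,78))
print('cutter foot',P(230,108,20))
t=eyes.read_camera('top'); k=.64
for u,v,z in [(400,325,0),(437,333,0),(403,290,222),(440,297,222),(462,105,500),(450,200,0)]: print(u,v,np.round(pix2w(t,u*k,v*k,z)))
# large tub rim corners
for u,v in [(335,312),(391,332),(322,347),(376,362)]: print('LT',np.round(pix2w(t,u*k,v*k,70)))
for u,v in [(357,267),(378,271),(352,301),(373,306)]: print('ST',np.round(pix2w(t,u*k,v*k,50)))
E
```

```text
sl far [ 582. -365.   60.] [ 579. -474.   60.] len 108 yaw -91.9
sl left [ 516. -359.   60.] [ 582. -365.   60.] len 67 yaw -5.2
LL near [ 412. -350.   32.] [ 406. -468.   32.] len 118 yaw -92.9
LL left [ 412. -350.   32.] [ 507. -357.   32.] len 95 yaw -4.0
knob [ 544.26000009 -413.28796083   78.        ]
cutter foot [ 543.06404552 -256.64965815   20.        ]
400 325 [ 556. -118.    0.]
437 333 [ 559. -235.    0.]
403 290 [ 547. -130.  222.]
440 297 [ 552. -235.  222.]
462 105 [1001. -173.  500.]
450 200 [1076. -153.    0.]
LT [510.  70.  70.]
LT [ 489. -110.   70.]
LT [388.  70.  70.]
LT [383. -95.  70.]
ST [694.  60.  50.]
ST [697.  -8.  50.]
ST [571.  38.  50.]
ST [571. -29.  50.]
```

Emit:
drive_tool:
  rows:
    - [[0.015,0.0085,-0.045,0,0,-5.1],[0.015,0.0085,-0.045,0,0,-5.1],[0.015,0.0085,-0.045,0,0,-5.1],[0.015,0.0085,-0.031,0,0,-5.1],[0,0,0,0,0,0],[0,0,0,0,0,0]]
  fingers: 0.045
  force: 50

```text
time: 2.98
eef_pos: [538.8, -414.9, 209.0]
eef_rot: [0.001, 0.999, -0.032, 0.001]
ft_force: [0.1, -0.3, -0.2]
width: 44.9
```

```bash
python3 - <<'E'
from h import *
st(); s,c=wrist('w3.png'); st()
lm('wrist','large_lid','large_lid_grip','small_lid','tin_1')
cv2.imwrite('pics/w3b.png',cv2.resize(c['image'],(800,600),interpolation=cv2.INTER_CUBIC))
E
```

```text
t 2.98 pos [ 538.8 -414.9  209. ] toolx yaw -3.6 tilt 0.13 F [ 0.1 -0.3 -0.2] w 44.9
t 3.02 pos [ 538.9 -415.2  209.6] toolx yaw -3.7 tilt 0.19 F [ 0.2 -0.2  0.4] w 45.6
wrist large_lid [([504.4, -403.3, -1.5], 0.88)]
wrist large_lid_grip [([500.0, -411.0, 34.0], 0.95)]
wrist small_lid [([553.9, -398.3, 29.1], 0.68)]
wrist tin_1 [([660.0, -412.6, 2.5], 0.71), ([535.2, -516.1, 0.6], 0.62), ([504.3, -409.7, 30.6], 0.56)]
```

View pics/w3b.png

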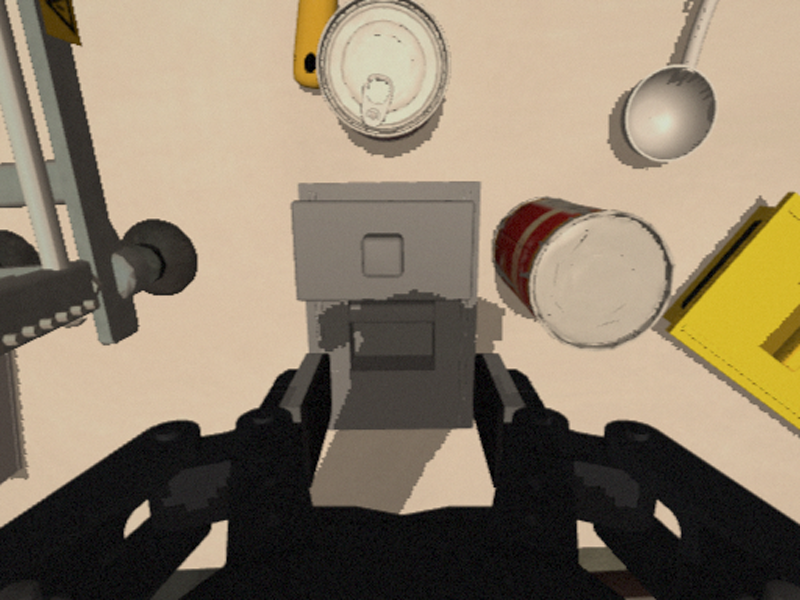

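Knob at (382,255), flange (292–478, 201–302), well aligned with the jaws. The low tin is at (385,65), the tall tin at (600,275).

```bash
python3 - <<'E'
from h import *
s,c=wrist('w4.png'); k=.64
P=lambda u,v,z:np.round(pix2w(c,u*k,v*k,z),1)
print('knob',P(382,255,78),'flange',P(292,201,60),P(478,201,60),P(294,300,60),P(472,302,60))
print('LL far corners',P(300,183,32),P(480,182,32),'near',P(330,428,32),P(472,428,32))
E
```

```text
knob [ 555.7 -404.2   78. ] flange [ 588.3 -352.4   60. ] [ 581.2 -462.5   60. ] [ 527.6 -346.1   60. ] [ 519.1 -457.2   60. ]
LL far corners [ 597.8 -352.6   32. ] [ 590.9 -468.3   32. ] near [ 420.9 -353.7   32. ] [ 414.1 -458.3   32. ]
```

Emit:
drive_tool:
  rows:
    - [[0.008,0.005,-0.03,0,0,-0.4],[0.008,0.005,-0.04,0,0,-0.4],[0,0,-0.03,0,0,0],[0,0,0,0,0,0],[0,0,0,0,0,0]]

```text
time: 3.9
eef_pos: [555.9, -404.1, 109.1]
eef_rot: [0.001, 0.999, -0.039, 0.001]
ft_force: [1.1, -0.8, 0.2]
width: 45.1
```

Emit:
drive_tool:
  rows:
    - [[0,0,-0.03,0,0,0],[0,0,-0.015,0,0,0],[0,0,0,0,0,0]]

```text
time: 4.28
eef_pos: [554.8, -403.2, 62.3]
eef_rot: [-0.0, 0.999, -0.039, -0.0]
ft_force: [0.5, -0.2, 0.8]
width: 45.0
```

Emit:
drive_tool:
  rows:
    - [[0,0,0,0,0,0],[0,0,0,0,0,0],[0,0,0,0,0,0],[0,0,0.01,0,0,0],[0,0,0.03,0,0,0]]
  fingers: 0.0
  force: 60

```text
time: 4.9
eef_pos: [553.5, -402.2, 100.9]
eef_rot: [-0.001, 0.999, -0.039, -0.002]
ft_force: [0.1, 0.2, -1.8]
width: 22.4
```

Grip holds. Lift and carry in front of and above the gate.

Emit:
drive_tool:
  rows:
    - [[-0.01,0,0.058,0,0,8],[-0.01,0,0.058,0,0,8],[-0.01,0,0.058,0,0,8],[-0.01,0,0.058,0,0,8],[-0.01,0.06,0,0,0,5],[0,0.06,0,0,0,0],[0,0.06,0,0,0,0],[0,0.06,0,0,0,0]]

```text
time: 5.9
eef_pos: [504.4, -161.3, 334.6]
eef_rot: [0.0, 0.96, 0.28, -0.0]
ft_force: [1.1, -0.0, -0.4]
width: 22.3
```

Emit:
drive_tool:
  rows:
    - [[0,0.055,0,0,0,0],[0,0.055,0,0,0,0],[0,0,0,0,0,0],[0,0,0,0,0,0]]

```text
time: 6.4
eef_pos: [504.8, -53.9, 334.4]
eef_rot: [0.0, 0.96, 0.28, -0.0]
ft_force: [-0.1, -0.2, -1.3]
width: 22.0
```

```bash
python3 - <<'E'
from h import *
st(); s,c=wrist('w5.png'); st()
lm('wrist','large_tub','small_tub','small_lid','fry_cutter')
cv2.imwrite('pics/w5b.png',cv2.resize(c['image'],(800,600),interpolation=cv2.INTER_CUBIC))
E
```

```text
t 6.4 pos [504.8 -53.9 334.4] toolx yaw 32.6 tilt 0.06 F [-0.1 -0.2 -1.3] w 22.0
t 6.45 pos [504.9 -54.7 334.3] toolx yaw 32.5 tilt 0.06 F [-0.2 -0.5 -1.1] w 22.3
wrist large_tub [([457.1, -14.3, 2.1], 0.93), ([505.8, -50.7, 299.7], 0.42)]
wrist small_tub [([642.9, 27.1, -1.6], 0.92)]
wrist small_lid [([504.7, -51.4, 300.9], 0.85), ([534.2, -517.8, -1.1], 0.68)]
wrist fry_cutter []
```

View pics/w5b.png

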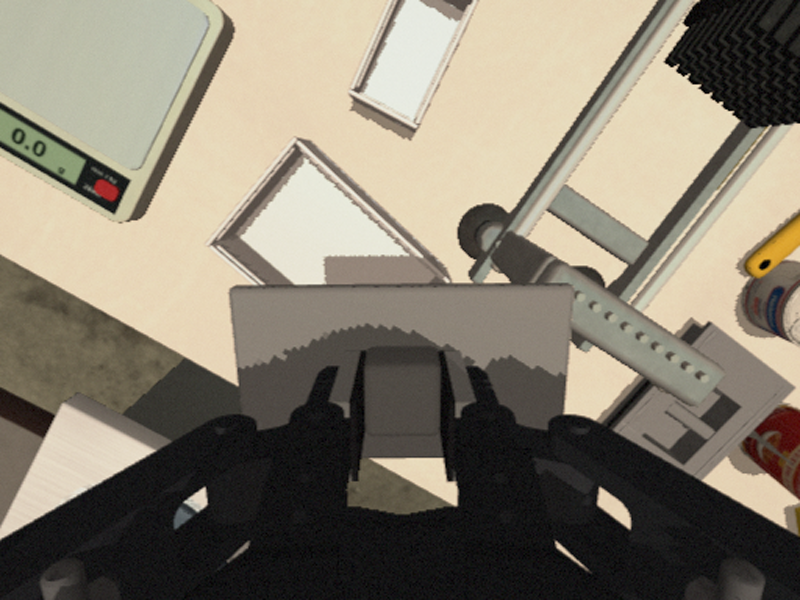

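```bash
python3 - <<'E'
from h import *
import cv2
c0=eyes.read_camera('wrist'); s,T=tool(); c0['pose']=T@c0['mount']; c=c0;k=.64
P=lambda u,v,z:np.round(pix2w(c,u*k,v*k,z),1)
print('ST near rim',P(350,94,50),P(413,128,50),'far edge dirs',P(394,0,50),P(472,0,50))
print('LT',P(299,139,70),P(208,243,70),P(447,280,70))
im=cv2.imread('pics/w5.png'); a=im[60:200,120:300]; b=im[0:100,200:320]
cv2.imwrite('pics/cr.png',np.hstack([cv2.resize(a,(450,350),interpolation=cv2.INTER_CUBIC),cv2.resize(b,(350,350*100//120),interpolation=cv2.INTER_CUBIC) if 0 else cv2.resize(b,(350,350))]))
E
```

```text
ST near rim [585.   46.8  50. ] [590.5 -11.2  50. ] far edge dirs [662.6  52.9  50. ] [695.4   1.2  50. ]
LT [533.1  61.   70. ] [418.5  85.   70. ] [ 500.2 -103.7   70. ]
```

View pics/cr.png

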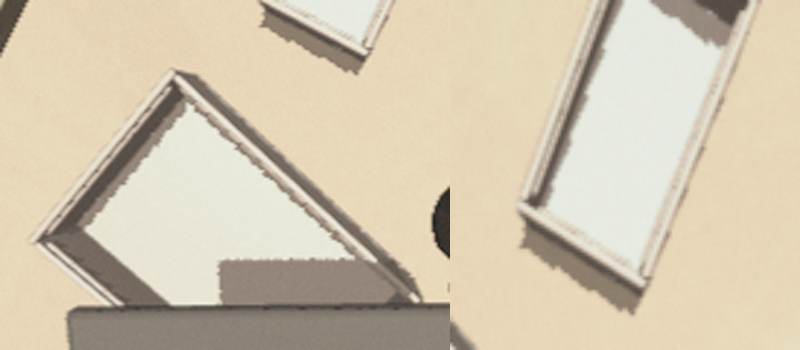

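```bash
python3 - <<'E'
from h import *
c=eyes.read_camera('wrist'); s,T=tool(); c['pose']=T@c['mount']
P=lambda u,v,z:pix2w(c,u,v,z)
a,b,l,r=P(225,59.4,50),P(266.2,82,50),P(248,0,50),P(306.3,0,50)
ang=lambda d:round(np.degrees(np.arctan2(d[1],d[0])),1)
print(a,b,l,r,np.linalg.norm(a-b),ang(b-a)+90,ang(l-a),ang(r-b))
y=np.radians(np.mean([ang(l-a),ang(r-b)])); print(np.degrees(y),(a+b)/2+56*np.array([np.cos(y),np.sin(y),0]))
A,B,C=P(189.2,88.8,70),P(134.8,156,70),P(287.2,178.8,70)
print(A,B,C,ang(A-B)+90,ang(A-C),np.linalg.norm(A-B))
for n in ('top','scene'): eyes.read_camera(n); lm(n,'small_tub','large_tub')
E
```

```text
[586.45755263  46.52788502  50.        ] [591.73889632 -13.02219771  50.        ] [659.79435133  57.55633699  50.        ] [698.13621246  -2.78127941  50.        ] 59.78381841619369 5.099999999999994 8.6 5.5
7.05 [644.67483214  23.62602924  50.        ]
[531.79048439  63.69749216  70.        ] [419.03650132  83.09035634  70.        ] [ 501.53926917 -104.41668394   70.        ] 80.2 79.8 114.40954452258585
top small_tub [([641.9, 26.2, 2.6], 0.51), ([657.7, -407.1, -0.8], 0.22)]
top large_tub [([457.4, -9.1, -0.1], 0.82)]
scene small_tub [([641.0, 22.0, 1.8], 0.65)]
scene large_tub [([457.6, -6.5, 2.1], 0.91)]
```

Small tub's near rim edge runs from (225,59) to (266,82) in the raw image. That gives a centre of about (643,24.5), yaw about 6.5°; large tub about (457,-13), yaw about 80°. I'll approach for a closer look, held back 70 mm in y.

Emit:
drive_tool:
  rows:
    - [[0.02,0.0015,-0.01,0,0,9.1],[0.02,0.0015,-0.01,0,0,9.1],[0.02,0.0015,-0.016,0,0,9.1],[0.02,0.0015,-0.025,0,0,9.1],[0.02,0.0015,-0.025,0,0,9.1],[0.02,0.0015,-0.025,0,0,9.1],[0.018,0,-0.023,0,0,9.1],[0,0,0,0,0,0]]

```text
time: 8.05
eef_pos: [642.6, -44.6, 197.8]
eef_rot: [-0.002, 0.668, 0.744, -0.001]
ft_force: [-1.0, -0.6, -0.7]
width: 22.6
```

Emit:
drive_tool:
  rows:
    - [[0,0,0,0,0,0]]

```text
time: 8.18
eef_pos: [643.1, -44.2, 201.1]
eef_rot: [0.0, 0.668, 0.744, 0.0]
ft_force: [0.8, -0.2, -1.2]
width: 22.3
```

```bash
python3 - <<'E'
from h import *
s,c=wrist('w6.png'); st()
lm('wrist','small_tub','small_lid')
cv2.imwrite('pics/w6b.png',cv2.resize(c['image'],(800,600),interpolation=cv2.INTER_CUBIC))
E
```

```text
t 8.22 pos [643.2 -44.1 201.6] toolx yaw 96.2 tilt 0.08 F [-0.7 -0.7 -1. ] w 22.6
wrist small_tub []
wrist small_lid []
```

View pics/w6b.png

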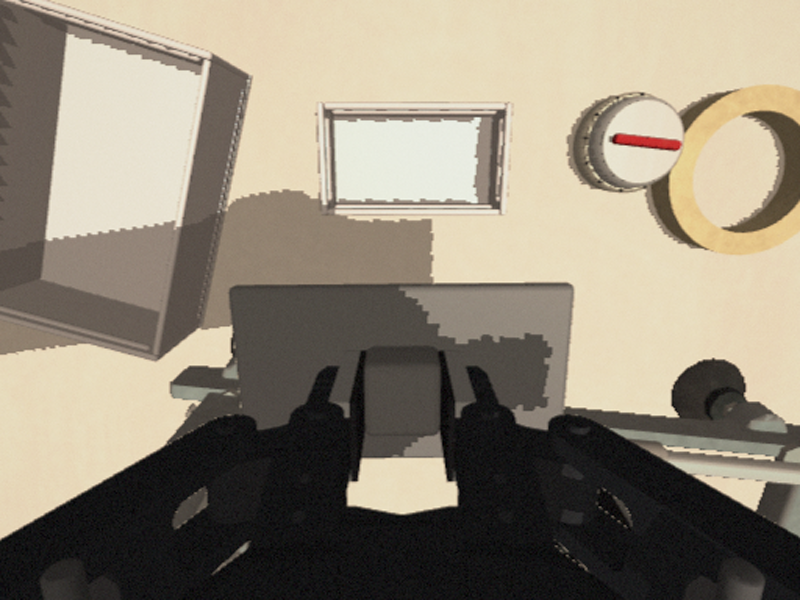

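```bash
python3 - <<'E'
from h import *
c=eyes.read_camera('wrist'); s,T=tool(); c['pose']=T@c['mount'];k=.64
P=lambda u,v,z:pix2w(c,u*k,v*k,z)
ang=lambda d:round(np.degrees(np.arctan2(d[1],d[0])),1)
a,b,l,r=P(318,102,50),P(513,102,50),P(320,213,50),P(505,213,50)
print(np.round([a,b,l,r],1),ang(b-a),ang(r-l),ang(a-l)-90,ang(b-r)-90,'cen',(a+b+l+r)/4,np.linalg.norm(a-b),np.linalg.norm(l-r))
p,q=P(231,286,199),P(573,284,199); print('lid',p,q,ang(q-p),np.linalg.norm(p-q),(p+q)/2)
print(s['eef_pos'])
E
```

```text
[[ 5.856e+02  5.000e+01  5.000e+01]
 [ 6.958e+02  6.200e+01  5.000e+01]
 [ 5.907e+02 -1.230e+01  5.000e+01]
 [ 7.015e+02 -3.000e-01  5.000e+01]] 6.2 6.2 4.700000000000003 5.200000000000003 cen [643.41455443  24.84002834  50.        ] 110.9238767781178 111.48615908210083
lid [587.59072972 -20.57231306 199.        ] [692.68137266  -8.59938108 199.        ] 6.5 105.77047950471463 [640.13605119 -14.58584707 199.        ]
[643.23436789 -44.24583229 201.80191743]
```

Emit:
drive_tool:
  rows:
    - [[0,0.035,-0.01,0,0,-0.4],[0,0.035,-0.027,0,0,0],[0,0,-0.04,0,0,0],[0,0,-0.03,0,0,0],[0,0,0,0,0,0],[0,0,0,0,0,0]]

```text
time: 9.12
eef_pos: [644.3, 25.9, 95.3]
eef_rot: [0.001, 0.67, 0.742, 0.001]
ft_force: [0.6, -0.1, -0.8]
width: 22.3
```

```bash
python3 - <<'E'
from h import *
s,c=wrist('w7.png'); st()
cv2.imwrite('pics/w7b.png',cv2.resize(c['image'],(800,600),interpolation=cv2.INTER_CUBIC))
E
```

```text
t 9.18 pos [644.5  26.   95.6] toolx yaw 95.9 tilt 0.21 F [ 0.   0.1 -1.6] w 22.3
```

View pics/w7b.png

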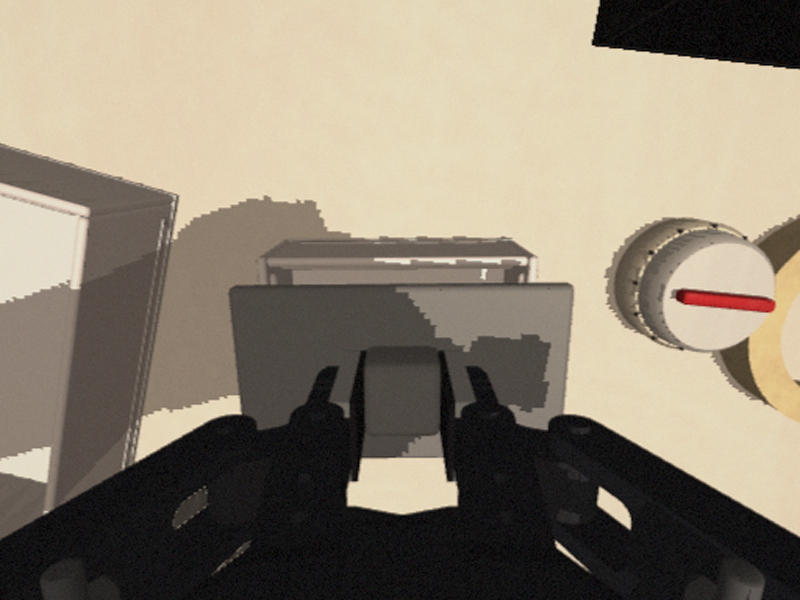

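```bash
python3 - <<'E'
from h import *
c=eyes.read_camera('wrist'); s,T=tool(); c['pose']=T@c['mount'];k=.64
P=lambda u,v,z:pix2w(c,u*k,v*k,z)
a,b=P(262,257,50),P(537,257,50); m=(a+b)/2; y=np.radians(6)
print(a,b,m,np.linalg.norm(a-b),'tub cen',m-32*np.array([-np.sin(y),np.cos(y),0]))
for z in (93,88):
  p,q=P(231,286,z),P(573,285,z); m=(p+q)/2; print(z,np.linalg.norm(p-q),'lid cen',m-31*np.array([-np.sin(y),np.cos(y),0]))
print(s['eef_pos'])
E
```

```text
[586.85307555  50.79697761  50.        ] [694.75635786  61.67357086  50.        ] [640.8047167   56.23527424  50.        ] 108.45007429079497 tub cen [644.14962753  24.41057358  50.        ]
93 105.67874820488282 lid cen [644.88736785  24.63240988  93.        ]
88 109.32235497966026 lid cen [645.04270126  23.39422823  88.        ]
[644.47782679  25.89216509  95.61361457]
```

Emit:
drive_tool:
  rows:
    - [[-0.0008,0,-0.01,0,0,0],[0,0,-0.008,0,0,0],[0,0,-0.006,0,0,0],[0,0,-0.003,0,0,0],[0,0,0,0,0,0]]
  force: 90

```text
time: 9.85
eef_pos: [642.8, 26.1, 67.1]
eef_rot: [0.0, 0.67, 0.742, 0.0]
ft_force: [-0.6, 0.9, 2.8]
width: 21.6
```

Emit:
drive_tool:
  rows:
    - [[0,0,-0.003,0,0,0],[0,0,-0.003,0,0,0],[0,0,0,0,0,0]]

```text
time: 10.22
eef_pos: [642.7, 26.1, 60.3]
eef_rot: [0.0, 0.67, 0.743, 0.0]
ft_force: [-0.1, 0.8, -0.3]
width: 21.5
```

Emit:
drive_tool:
  rows:
    - [[0,0,-0.002,0,0,0],[0,0,-0.002,0,0,0],[0,0,0,0,0,0]]

```text
time: 10.6
eef_pos: [642.7, 26.1, 60.2]
eef_rot: [0.001, 0.67, 0.742, -0.0]
ft_force: [-7.7, -1.9, 22.2]
width: 21.9
```

Emit:
drive_tool:
  rows:
    - [[0,0,-0.002,0,0,0],[0,0,-0.001,0,0,0],[0,0,0,0,0,0]]

```text
time: 10.98
eef_pos: [642.7, 26.1, 60.1]
eef_rot: [0.001, 0.67, 0.742, -0.001]
ft_force: [-13.7, -2.5, 38.5]
width: 21.3
```

Emit:
drive_tool:
  rows:
    - [[0,0,0.006,0,0,0],[0,0,0,0,0,0]]

```text
time: 11.22
eef_pos: [642.3, 25.2, 60.2]
eef_rot: [0.0, 0.67, 0.742, -0.0]
ft_force: [-3.3, -2.1, 10.0]
width: 21.5
```

Emit:
drive_tool:
  rows:
    - [[0,0,0,0,0,0],[0,0,0,0,0,0],[0,0,0.03,0,0,0],[0,-0.02,0.05,0,0,0],[0,-0.05,0.05,0,0,0],[-0.01,0,0.01,0,0,0]]
  fingers: 0.045

```text
time: 11.98
eef_pos: [634.5, -43.6, 196.1]
eef_rot: [0.003, 0.673, 0.74, 0.001]
ft_force: [-0.1, -0.3, -0.7]
width: 45.0
```

```bash
python3 - <<'E'
from h import *
s,c=wrist('w8.png'); st(); lm('wrist','small_tub','small_lid')
cv2.imwrite('pics/w8b.png',cv2.resize(c['image'],(800,600),interpolation=cv2.INTER_CUBIC))
E
```

```text
t 12.03 pos [632.4 -40.7 196. ] toolx yaw 95.6 tilt 0.17 F [-0.6  1.7 -0.2] w 45.0
wrist small_tub []
wrist small_lid [([642.6, 29.3, 28.9], 0.6)]
```

View pics/w8b.png

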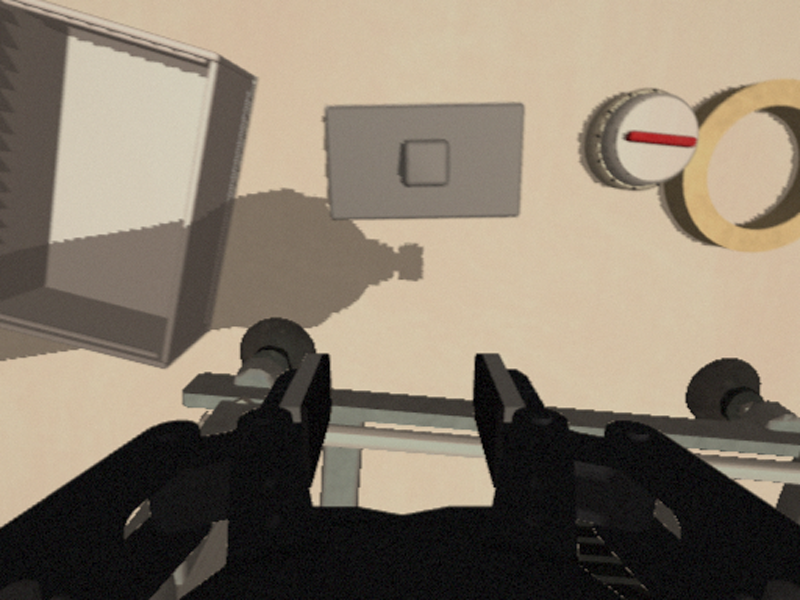

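Small lid sits level: flange at (327–522, 104–217), knob at (427,162). Its width matches the tub, with no overhang. Going for the large lid.

Emit:
drive_tool:
  rows:
    - [[-0.045,0,0.045,0,0,-3],[-0.045,0,0.045,0,0,-3],[-0.045,-0.02,0.035,0,0,-3],[0,-0.06,0,0,0,0],[0,-0.06,0,0,0,0],[0,-0.06,0,0,0,0],[0,-0.06,0,0,0,0],[0,-0.06,0,0,0,0]]
  fingers: 0.04

```text
time: 13.12
eef_pos: [499.3, -358.8, 315.0]
eef_rot: [-0.001, 0.725, 0.689, 0.0]
ft_force: [1.7, 0.4, -0.0]
width: 40.0
```

Emit:
drive_tool:
  rows:
    - [[0.005,-0.05,-0.035,0,0,0],[0.005,-0.02,-0.055,0,0,0],[0,0,-0.03,0,0,0],[0,0,0,0,0,0],[0,0,0,0,0,0]]

```text
time: 13.75
eef_pos: [510.4, -427.6, 197.8]
eef_rot: [0.0, 0.725, 0.688, 0.0]
ft_force: [0.2, 1.1, 0.1]
width: 40.3
```

```bash
python3 - <<'E'
from h import *
s,c=wrist('w9.png'); st(); lm('wrist','large_lid','large_lid_grip','tin_1')
cv2.imwrite('pics/w9b.png',cv2.resize(c['image'],(800,600),interpolation=cv2.INTER_CUBIC))
E
```

```text
t 13.8 pos [ 510.5 -428.   198.7] toolx yaw 87.0 tilt 0.16 F [-0.7 -0.3  0.8] w 40.0
wrist large_lid [([505.7, -408.1, 2.4], 0.68)]
wrist large_lid_grip [([504.0, -406.6, 31.9], 0.9)]
wrist tin_1 [([660.2, -409.5, 1.3], 0.94), ([533.1, -517.8, -0.2], 0.82)]
```

View pics/w9b.png

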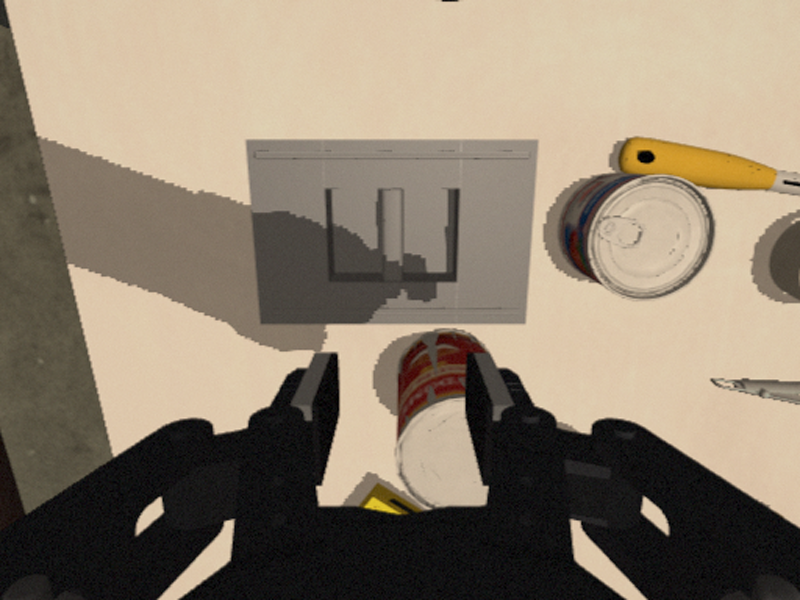

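```bash
python3 - <<'E'
from h import *
c=eyes.read_camera('wrist'); s,T=tool(); c['pose']=T@c['mount'];k=.64
P=lambda u,v,z:pix2w(c,u*k,v*k,z)
ang=lambda d:round(np.degrees(np.arctan2(d[1],d[0])),1)
a,b,l,r=P(247,140,32),P(538,140,32),P(261,324,32),P(526,324,32)
print(np.round([a,b,l,r],1),ang(b-a),ang(r-l),ang(a-l)-90,ang(b-r)-90,'cen',(a+b+l+r)/4,np.linalg.norm(a-b),np.linalg.norm(l-r))
print('bar',P(393,188,32),P(393,282,32)); st()
E
```

```text
[[ 420.5 -343.6   32. ]
 [ 597.5 -353.4   32. ]
 [ 413.6 -461.4   32. ]
 [ 591.6 -471.4   32. ]] -3.1 -3.2 -3.4000000000000057 -2.799999999999997 cen [ 505.78439399 -407.44730432   32.        ] 177.20943180855596 178.3207189455896
bar [ 507.51312484 -377.04995954   32.        ] [ 503.91060905 -437.33498911   32.        ]
t 14.0 pos [ 509.6 -428.6  198.6] toolx yaw 86.9 tilt 0.15 F [ 0.1 -0.2 -0.5] w 39.6
```

Emit:
drive_tool:
  rows:
    - [[-0.004,0.021,-0.04,0,0,0],[0,0,-0.05,0,0,0],[0,0,-0.05,0,0,0],[0,0,0,0,0,0],[0,0,0,0,0,0]]

```text
time: 14.62
eef_pos: [506.5, -408.3, 59.3]
eef_rot: [0.002, 0.726, 0.688, 0.0]
ft_force: [0.7, 0.5, 0.6]
width: 40.1
```

Emit:
drive_tool:
  rows:
    - [[-0.0005,0.0008,-0.03,0,0,0],[0,0,-0.014,0,0,0],[0,0,-0.004,0,0,0],[0,0,0,0,0,0]]

```text
time: 15.12
eef_pos: [505.1, -407.0, 10.0]
eef_rot: [0.001, 0.726, 0.688, 0.0]
ft_force: [-0.1, 0.2, -0.6]
width: 40.0
```

Emit:
drive_tool:
  rows:
    - [[0,0,0,0,0,0],[0,0,0,0,0,0],[0,0,0,0,0,0]]
  fingers: 0.0
  force: 100

```text
time: 15.5
eef_pos: [505.2, -407.1, 10.3]
eef_rot: [0.001, 0.726, 0.688, 0.0]
ft_force: [-0.8, 1.5, 5.9]
width: 11.9
```

Emit:
drive_tool:
  rows:
    - [[0,0,0.01,0,0,0],[0,0,0.03,0,0,0],[0,0,0,0,0,0]]

```text
time: 15.88
eef_pos: [505.9, -407.5, 51.2]
eef_rot: [0.002, 0.726, 0.688, 0.001]
ft_force: [0.1, 0.8, -1.9]
width: 12.1
```

Emit:
drive_tool:
  rows:
    - [[0,0,0.056,0,0,0],[0,0.01,0.056,0,0,0],[0,0.01,0.056,0,0,8],[0,0.02,0.056,0,0,9],[0,0.04,0.05,0,0,9],[0,0.055,0,0,0,9],[0,0.055,0,0,0,9],[0,0.055,0,0,0,9]]

```text
time: 16.88
eef_pos: [503.6, -161.0, 320.8]
eef_rot: [-0.001, 0.341, 0.94, -0.0]
ft_force: [0.9, 0.0, -2.0]
width: 11.9
```

Emit:
drive_tool:
  rows:
    - [[0.005,0.055,0,0,0,9],[0.01,0.055,0,0,0,9],[0.02,0.035,0,0,0,9],[0.02,0,0,0,0,3],[0,0,0,0,0,0],[0,0,0,0,0,0]]

```text
time: 17.62
eef_pos: [558.6, -18.2, 320.9]
eef_rot: [-0.001, 0.089, 0.996, -0.0]
ft_force: [-0.0, 0.5, -1.8]
width: 11.9
```

```bash
python3 - <<'E'
from h import *
s,c=wrist('w10.png'); st(); lm('wrist','large_tub','large_lid')
cv2.imwrite('pics/w10b.png',cv2.resize(c['image'],(800,600),interpolation=cv2.INTER_CUBIC))
E
```

```text
t 17.68 pos [558.6 -18.2 321.2] toolx yaw 169.8 tilt 0.1 F [-0.2  0.4 -2.3] w 11.8
wrist large_tub [([461.7, -12.7, 0.1], 0.73)]
wrist large_lid [([554.7, -16.7, 311.5], 0.58), ([554.8, -21.7, 342.4], 0.34)]
```

View pics/w10b.png

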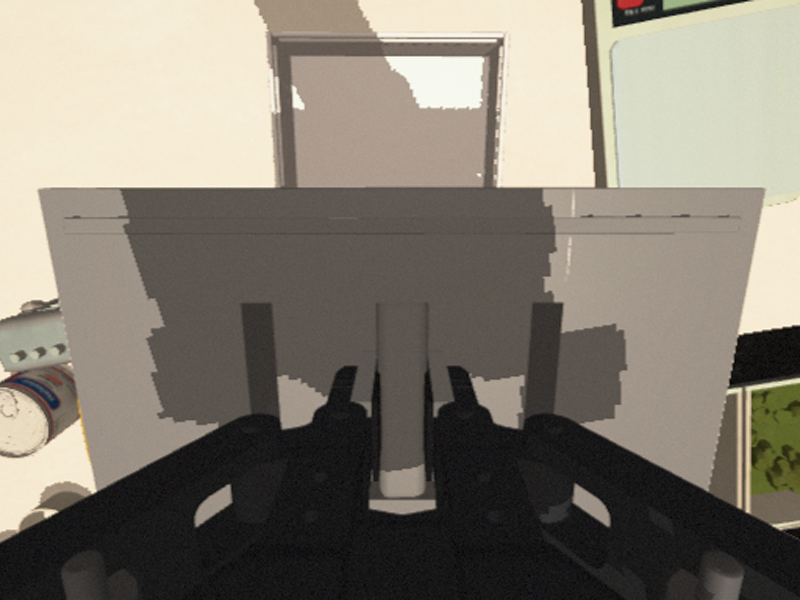

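```bash
python3 - <<'E'
from h import *
c=eyes.read_camera('wrist'); s,T=tool(); c['pose']=T@c['mount'];k=.64
P=lambda u,v,z:pix2w(c,u*k,v*k,z)
ang=lambda d:round(np.degrees(np.arctan2(d[1],d[0])),1)
a,b,l,r=P(267,33,70),P(507,33,70),P(279,187,70),P(497,187,70)
n=np.array([0,0,0.]); y=np.radians(80); n=np.array([np.sin(y),-np.cos(y),0])
print(np.round([a,b,l,r],1),ang(b-a),'sides',ang(l-a)+90,ang(r-b)+90,np.linalg.norm(a-b),'cen',(a+b)/2+60*n)
for z in (343,337):
  p,q=P(39,188,z),P(765,188,z); print(z,np.linalg.norm(p-q),ang(q-p),'lid cen',(p+q)/2+59*n)
st()
E
```

```text
[[ 385.   -87.4   70. ]
 [ 416.4   86.5   70. ]
 [ 494.3 -105.6   70. ]
 [ 525.2   65.2   70. ]] 79.8 sides 80.5 78.9 176.77532880578661 cen [459.78091    -10.85736239  70.        ]
343 178.0056823638947 79.8 lid cen [557.71793323 -17.60536662 343.        ]
337 186.8108347505822 79.8 lid cen [558.00143239 -17.6472742  337.        ]
t 17.82 pos [558.9 -18.1 321.9] toolx yaw 169.8 tilt 0.04 F [-0.2  0.5 -2.6] w 12.0
```

Emit:
drive_tool:
  rows:
    - [[-0.05,0.003,-0.02,0,0,0],[-0.0485,0.003,-0.045,0,0,0],[0,0,-0.05,0,0,0],[0,0,-0.05,0,0,0],[0,0,-0.042,0,0,0],[0,0,0,0,0,0],[0,0,0,0,0,0]]

```text
time: 18.7
eef_pos: [465.0, -11.6, 119.0]
eef_rot: [0.001, 0.088, 0.996, 0.0]
ft_force: [0.8, 0.7, -0.5]
width: 11.9
```

```bash
python3 - <<'E'
from h import *
s,c=wrist('w11.png'); st(); lm('wrist','large_tub','large_lid')
print([np.round(w2pix(c,p)) for p in ([385,-87,70],[416,86.5,70])])
im=c['image']
cv2.imwrite('pics/w11b.png',cv2.resize(im[60:240,:],(800,281),interpolation=cv2.INTER_CUBIC))
g=cv2.cvtColor(im,cv2.COLOR_BGR2GRAY)
for u in (120,200,300,380): print(u,g[90:150,u].tolist())
E
```

```text
t 18.75 pos [465.3 -11.6 119.4] toolx yaw 169.9 tilt 0.22 F [-0.2 -0.5 -2.2] w 12.2
wrist large_tub []
wrist large_lid [([463.0, -11.6, 108.9], 0.89)]
[array([109., 106.]), array([404., 105.])]
120 [238, 237, 236, 237, 237, 237, 237, 237, 236, 237, 237, 174, 151, 155, 155, 151, 140, 126, 98, 94, 97, 95, 93, 96, 93, 113, 123, 130, 130, 118, 84, 82, 86, 85, 86, 83, 86, 86, 85, 86, 88, 85, 87, 90, 87, 86, 84, 86, 87, 86, 85, 86, 88, 88, 86, 88, 90, 85, 86, 72]
200 [146, 150, 150, 150, 153, 153, 148, 150, 151, 153, 150, 140, 148, 153, 158, 153, 146, 136, 128, 142, 134, 118, 155, 156, 157, 158, 157, 160, 157, 139, 87, 90, 88, 89, 90, 91, 91, 90, 90, 89, 91, 90, 89, 90, 91, 91, 91, 90, 88, 86, 84, 84, 84, 87, 87, 84, 85, 84, 86, 73]
300 [151, 151, 149, 149, 151, 150, 151, 149, 153, 152, 151, 152, 160, 156, 155, 155, 153, 140, 123, 149, 143, 128, 127, 155, 157, 159, 161, 159, 156, 136, 86, 87, 88, 89, 89, 89, 90, 90, 89, 89, 91, 90, 91, 86, 91, 87, 90, 88, 86, 86, 87, 86, 87, 85, 87, 88, 85, 88, 84, 82]
380 [238, 238, 238, 238, 238, 238, 236, 238, 238, 238, 236, 237, 193, 161, 157, 159, 152, 143, 133, 123, 143, 137, 112, 96, 93, 91, 94, 94, 94, 88, 109, 155, 157, 158, 161, 160, 160, 160, 159, 159, 159, 157, 158, 160, 160, 158, 157, 158, 159, 140, 149, 150, 149, 149, 152, 150, 150, 150, 147, 127]
```

```bash
python3 - <<'E'
from h import *
c=eyes.read_camera('wrist'); s,T=tool(); c['pose']=T@c['mount']
g=cv2.cvtColor(c['image'],cv2.COLOR_BGR2GRAY)
print(g[104,95:125].tolist(),g[104,390:420].tolist()); print(g[121,15:40].tolist(),g[121,475:505].tolist())
n=np.array([np.sin(np.radians(80)),-np.cos(np.radians(80)),0])
P=lambda u,v,z:pix2w(c,u,v,z)
for u in (120,256,380): print(u,P(u,101.5,70)+60*n)
for z in (141,138): print('lid',P(257,119.5,z)+59*n)
st()
E
```

```text
[235, 235, 237, 237, 237, 236, 236, 235, 237, 237, 237, 223, 174, 154, 157, 155, 138, 121, 123, 149, 152, 152, 154, 155, 154, 153, 154, 158, 152, 152] [154, 154, 159, 156, 157, 158, 159, 157, 152, 133, 166, 218, 238, 241, 239, 232, 232, 237, 238, 238, 238, 237, 236, 237, 238, 235, 236, 236, 237, 237]
[236, 236, 235, 235, 234, 236, 236, 236, 222, 177, 154, 151, 153, 150, 144, 148, 142, 139, 137, 143, 142, 140, 141, 140, 140] [145, 145, 146, 147, 145, 147, 146, 146, 143, 146, 144, 145, 150, 152, 164, 145, 92, 105, 143, 195, 219, 220, 218, 218, 220, 220, 220, 219, 217, 219]
120 [442.89697368 -90.50927106  70.        ]
256 [457.20427588 -10.95826691  70.        ]
380 [470.26017738  61.63473912  70.        ]
lid [463.2044983  -11.50267078 141.        ]
lid [463.34868371 -11.52583694 138.        ]
t 18.9 pos [464.9 -11.9 119. ] toolx yaw 169.9 tilt 0.19 F [ 0.2 -0.6 -2.1] w 12.1
```

View pics/w11b.png

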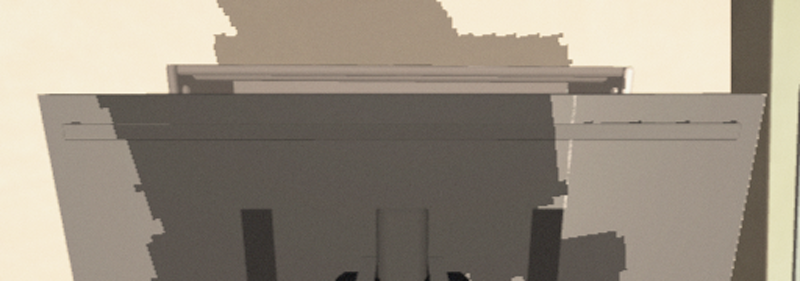

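Lid and rim are parallel and laterally centred: rim 166–634, lid 39–766. The lid still needs about 6 mm toward the robot. Correcting, then lowering.

Emit:
drive_tool:
  rows:
    - [[-0.006,0.0005,-0.01,0,0,0],[0,0,-0.015,0,0,0],[0,0,0,0,0,0],[0,0,0,0,0,0]]

```text
time: 19.4
eef_pos: [457.8, -11.1, 92.2]
eef_rot: [-0.0, 0.088, 0.996, 0.0]
ft_force: [0.2, 0.2, -1.9]
width: 11.9
```

Emit:
drive_tool:
  rows:
    - [[0.001,0,-0.008,0,0,0],[0,0,-0.008,0,0,0],[0,0,-0.006,0,0,0],[0,0,-0.004,0,0,0],[0,0,0,0,0,0]]
  force: 120

```text
time: 20.02
eef_pos: [458.5, -11.2, 66.1]
eef_rot: [-0.0, 0.088, 0.996, 0.0]
ft_force: [-0.4, 0.7, -1.5]
width: 11.4
```

Emit:
drive_tool:
  rows:
    - [[0,0,-0.003,0,0,0],[0,0,-0.003,0,0,0],[0,0,0,0,0,0]]

```text
time: 20.4
eef_pos: [459.1, -11.2, 60.7]
eef_rot: [0.0, 0.088, 0.996, 0.0]
ft_force: [-0.6, 0.1, 1.2]
width: 11.3
```

Plug has entered; contact is about here. Push down.

Emit:
drive_tool:
  rows:
    - [[0,0,-0.003,0,0,0],[0,0,-0.002,0,0,0],[0,0,0,0,0,0]]

```text
time: 20.78
eef_pos: [458.7, -11.4, 55.0]
eef_rot: [-0.0, 0.088, 0.996, 0.0]
ft_force: [1.7, 0.3, -4.3]
width: 11.3
```

Emit:
drive_tool:
  rows:
    - [[0,0,-0.003,0,0,0],[0,0,-0.002,0,0,0],[0,0,0,0,0,0]]

```text
time: 21.15
eef_pos: [458.7, -11.4, 54.1]
eef_rot: [-0.0, 0.088, 0.996, -0.003]
ft_force: [-14.3, -2.6, 46.9]
width: 11.5
```

Emit:
drive_tool:
  rows:
    - [[0,0,0.004,0,0,0],[0,0,0,0,0,0]]

```text
time: 21.4
eef_pos: [458.2, -11.5, 54.3]
eef_rot: [-0.0, 0.088, 0.996, -0.0]
ft_force: [-2.4, -1.3, 4.4]
width: 11.5
```

Emit:
drive_tool:
  rows:
    - [[0,0,0,0,0,0],[0,0,0,0,0,0],[0,0,0.015,0,0,0],[0,0,0.03,0,0,0]]
  fingers: 0.036

```text
time: 21.9
eef_pos: [458.2, -11.1, 99.9]
eef_rot: [-0.001, 0.088, 0.996, 0.0]
ft_force: [0.0, -0.3, -0.2]
width: 36.1
```

Emit:
drive_tool:
  rows:
    - [[0,0,0.05,0,0,0],[0.046,0.009,0.01,0,0,4],[0.046,0.009,0,0,0,4],[0.046,0.009,0,0,0,4],[0.046,0.01,0,0,0,4],[0,0,0,0,0,0],[0,0,0,0,0,0]]
  fingers: 0.0854

```text
time: 22.78
eef_pos: [641.9, 25.8, 159.7]
eef_rot: [-0.0, -0.051, 0.999, 0.0]
ft_force: [-0.1, 0.3, -0.1]
width: 85.6
```

```bash
python3 - <<'E'
from h import *
s,c=wrist('w12.png'); st(); lm('wrist','small_tub','small_lid','large_lid','large_tub')
eyes.read_camera('top'); lm('top','small_lid','large_lid','small_tub')
E
```

```text
t 22.82 pos [641.6  25.5 159.8] toolx yaw -174.1 tilt 0.05 F [-0.1 -0.9  0.4] w 85.5
wrist small_tub []
wrist small_lid []
wrist large_lid []
wrist large_tub []
top small_lid []
top large_lid [([466.1, -704.5, -2.6], 0.64), ([454.2, -9.7, 0.3], 0.57), ([458.8, -8.1, 42.1], 0.55)]
top small_tub []
```

Emit:
drive_tool:
  rows:
    - [[0.0008,0,-0.05,0,0,0],[0,0,-0.04,0,0,0],[0,0,-0.03,0,0,0],[0,0,-0.02,0,0,0],[0,0,0,0,0,0]]

```text
time: 23.85
eef_pos: [642.7, 25.6, 18.2]
eef_rot: [-0.001, -0.051, 0.999, 0.0]
ft_force: [0.1, -0.1, 0.1]
width: 85.4
```

Emit:
drive_tool:
  rows:
    - [[0,0,-0.009,0,0,0],[0,0,0,0,0,0]]

```text
time: 24.1
eef_pos: [643.7, 25.7, 10.7]
eef_rot: [0.0, -0.051, 0.999, -0.0]
ft_force: [-0.5, -0.3, 1.1]
width: 85.3
```

Emit:
drive_tool:
  rows:
    - [[0,0,0,0,0,0],[0,0,0,0,0,0],[0,0,0,0,0,0]]
  fingers: 0.03
  force: 50

```text
time: 24.48
eef_pos: [644.3, 25.1, 11.4]
eef_rot: [0.001, -0.051, 0.999, -0.001]
ft_force: [-0.6, -2.0, 5.6]
width: 63.2
```

Emit:
drive_tool:
  rows:
    - [[0,0,0.02,0,0,0],[0,0,0.05,0,0,0],[0,0,0.06,0,0,0],[-0.02,-0.004,0.02,0,0,-10.6],[-0.02,-0.004,0,0,0,-10.6],[-0.02,-0.004,0,0,0,-10.6],[-0.02,-0.004,0,0,0,-10.6],[-0.02,-0.004,0,0,0,-10.6]]

```text
time: 25.48
eef_pos: [542.1, 6.3, 160.6]
eef_rot: [-0.0, 0.402, 0.916, 0.0]
ft_force: [-0.4, 0.4, -4.0]
width: 63.5
```

Emit:
drive_tool:
  rows:
    - [[-0.02,-0.004,0,0,0,-10.6],[-0.02,-0.004,0,0,0,-10.6],[-0.02,-0.004,0,0,0,-10.6],[-0.02,-0.004,0,0,0,-10.6],[-0.007,-0.002,0,0,0,-10.6],[0,0,0,0,0,0],[0,0,0,0,0,0]]

```text
time: 26.35
eef_pos: [456.8, -11.7, 160.7]
eef_rot: [0.0, 0.766, 0.643, 0.0]
ft_force: [-0.1, 0.0, -4.3]
width: 63.3
```

```bash
python3 - <<'E'
from h import *
s,c=wrist('w13.png'); st(); lm('wrist','small_tub','small_lid','large_lid','large_tub')
eyes.read_camera('top'); lm('top','small_lid','large_lid','small_tub')
g=cv2.cvtColor(c['image'],cv2.COLOR_BGR2GRAY)
E
```

```text
t 26.4 pos [456.9 -11.8 160.6] toolx yaw 80.0 tilt 0.05 F [-1.1 -0.6 -3.4] w 63.3
wrist small_tub []
wrist small_lid [([460.1, -7.6, 177.6], 0.56)]
wrist large_lid []
wrist large_tub []
top small_lid [([456.9, -9.4, 172.3], 0.54)]
top large_lid [([460.6, -12.3, 43.1], 0.83), ([467.3, -703.8, -0.6], 0.59)]
top small_tub [([455.1, -10.2, 152.1], 0.64)]
```

Emit:
drive_tool:
  rows:
    - [[0.001,-0.001,-0.03,0,0,0],[0,0,-0.025,0,0,0],[0,0,-0.012,0,0,0],[0,0,-0.004,0,0,0],[0,0,0,0,0,0]]

```text
time: 27.42
eef_pos: [458.0, -13.2, 89.8]
eef_rot: [0.0, 0.767, 0.642, 0.0]
ft_force: [0.0, -1.1, -2.5]
width: 63.2
```

Emit:
drive_tool:
  rows:
    - [[0,0,-0.001,0,0,0],[0,0,-0.001,0,0,0],[0,0,0,0,0,0]]

```text
time: 27.8
eef_pos: [457.6, -13.3, 87.6]
eef_rot: [0.0, 0.767, 0.642, 0.0]
ft_force: [0.1, -0.5, -3.2]
width: 63.1
```

Emit:
drive_tool:
  rows:
    - [[0,0,-0.001,0,0,0],[0,0,-0.001,0,0,0],[0,0,0,0,0,0]]

```text
time: 28.18
eef_pos: [457.7, -13.4, 87.3]
eef_rot: [0.001, 0.767, 0.642, -0.001]
ft_force: [-6.4, -0.9, 17.2]
width: 63.4
```

Contact. Relax, release, rise and check.

Emit:
drive_tool:
  rows:
    - [[0,0,0.0015,0,0,0],[0,0,0,0,0,0]]

```text
time: 28.42
eef_pos: [457.9, -13.3, 87.4]
eef_rot: [0.0, 0.767, 0.642, 0.0]
ft_force: [-1.3, -0.2, 4.5]
width: 63.5
```

Emit:
drive_tool:
  rows:
    - [[0,0,0,0,0,0],[0,0,0,0,0,0],[0,0,0,0,0,0],[0,0,0.03,0,0,0],[0,0,0.05,0,0,0],[0,0,0.05,0,0,0],[0,-0.05,0.03,0,0,0],[0,0,0,0,0,0]]
  fingers: 0.0854

```text
time: 29.42
eef_pos: [458.9, -67.1, 249.2]
eef_rot: [0.003, 0.769, 0.639, 0.001]
ft_force: [0.1, 0.2, -0.0]
width: 85.7
```

Emit:
drive_tool:
  rows:
    - [[0.01,-0.06,0,0,0,0],[0.01,-0.02,0,0,0,0],[0,0,0,0,0,0],[0,0,0,0,0,0]]

```text
time: 29.92
eef_pos: [477.3, -141.2, 246.4]
eef_rot: [-0.001, 0.766, 0.643, 0.0]
ft_force: [-0.5, 0.4, 0.6]
width: 85.4
```

```bash
python3 - <<'E'
from h import *
s,c=wrist('w14.png'); st(); lm('wrist','small_tub','small_lid','large_lid','large_tub')
for n in ('top','scene'):
  d=snap(n,n+'9.png'); lm(n,'small_lid','large_lid','small_tub','large_tub','tin_1','shaker_0')
t=cv2.imread('pics/top9.png')[150:270,160:320]
cv2.imwrite('pics/fin.png',np.hstack([cv2.resize(c['image'],(480,360)),cv2.resize(t,(320,360),interpolation=cv2.INTER_CUBIC)]))
E
```

```text
t 29.98 pos [ 477.3 -141.2  246.5] toolx yaw 80.0 tilt 0.07 F [-0.1  0.   0.6] w 85.2
wrist small_tub []
wrist small_lid [([457.4, -7.4, 100.9], 0.67)]
wrist large_lid []
wrist large_tub []
top small_lid [([456.1, -7.7, 101.9], 0.65)]
top large_lid [([468.3, -706.1, -2.7], 0.66), ([462.0, -11.5, 43.4], 0.57)]
top small_tub [([458.5, -7.3, 77.9], 0.52)]
top large_tub [([456.1, -10.3, 2.4], 0.77), ([459.4, -12.8, 45.4], 0.68)]
top tin_1 [([540.8, -520.5, 3.6], 0.79), ([655.9, -408.5, 0.1], 0.59)]
top shaker_0 [([537.9, 415.8, -1.9], 0.53)]
scene small_lid [([457.3, -12.2, 104.2], 0.7), ([658.9, -413.9, -1.0], 0.17)]
scene large_lid [([468.9, -706.2, -4.3], 0.71), ([457.2, -12.2, 42.2], 0.52), ([536.9, 415.1, -0.1], 0.23)]
scene small_tub [([453.6, -12.9, 77.5], 0.78)]
scene large_tub [([458.0, -11.6, 1.4], 0.63)]
scene tin_1 [([538.0, -518.6, -1.9], 0.8)]
scene shaker_0 [([539.9, 413.7, -2.2], 0.63)]
```

The picture limit is reached, so I'll check height and seating by touch: closed fingertips on the knob, whose top should be at 150 mm.

Emit:
drive_tool:
  rows:
    - [[-0.01,0.045,0,0,0,0],[-0.01,0.045,0,0,0,0],[0,0.039,-0.02,0,0,0],[0,0,-0.035,0,0,0],[0,0,-0.025,0,0,0],[0,0,0,0,0,0],[0,0,0,0,0,0]]
  fingers: 0.0

```text
time: 31.75
eef_pos: [458.3, -14.3, 167.8]
eef_rot: [0.001, 0.767, 0.642, 0.001]
ft_force: [-0.3, 0.5, -0.6]
width: 0.2
```

Emit:
drive_tool:
  rows:
    - [[0,0,-0.01,0,0,0],[0,0,-0.003,0,0,0],[0,0,0,0,0,0]]

```text
time: 32.12
eef_pos: [457.4, -14.4, 153.8]
eef_rot: [-0.0, 0.767, 0.642, -0.0]
ft_force: [-0.7, 0.8, 0.8]
width: 0.2
```

Emit:
drive_tool:
  rows:
    - [[0,0.002,-0.002,0,0,0],[0,0,-0.002,0,0,0],[0,0,0,0,0,0]]

```text
time: 32.5
eef_pos: [457.7, -12.1, 150.1]
eef_rot: [0.0, 0.767, 0.642, 0.0]
ft_force: [-1.0, 0.9, 1.5]
width: -0.1
```

Emit:
drive_tool:
  rows:
    - [[0,0,-0.002,0,0,0],[0,0,-0.001,0,0,0],[0,0,0,0,0,0]]

```text
time: 32.88
eef_pos: [457.8, -12.1, 149.9]
eef_rot: [0.001, 0.767, 0.642, -0.0]
ft_force: [-9.9, -0.6, 26.9]
width: -0.4
```

Contact at 150.0 mm, firm at 27 N, so both lids are fully seated. Retreat and hand in.

Emit:
drive_tool:
  rows:
    - [[0,0,0.004,0,0,0],[0,0,0.03,0,0,0],[0,0,0.05,0,0,0],[0,0,0.05,0,0,0],[0,0,0,0,0,0],[0,0,0,0,0,0]]

```text
time: 33.62
eef_pos: [457.0, -12.5, 280.2]
eef_rot: [-0.0, 0.767, 0.642, -0.0]
ft_force: [-0.5, -0.6, -0.0]
width: -0.2
```

```bash
python3 - <<'E'
from h import *
for n in ('top','scene'):
  eyes.read_camera(n); lm(n,'small_lid','small_tub','large_tub')
st(); print(env.close_job())
E
```

```text
top small_lid [([458.7, -12.1, 101.1], 0.67)]
top small_tub [([454.4, -7.5, 78.7], 0.45)]
top large_tub [([454.8, -11.4, -2.5], 0.83)]
scene small_lid [([458.6, -13.2, 103.8], 0.5), ([537.3, 416.1, -1.3], 0.41)]
scene small_tub [([457.5, -12.4, 77.2], 0.47), ([455.5, -7.7, 71.6], 0.35)]
scene large_tub [([460.5, -10.7, 1.7], 0.73)]
t 34.02 pos [457.3 -12.2 280.4] toolx yaw 79.9 tilt 0.05 F [ 0.1 -0.2 -0.3] w -0.0
the job is handed in; nothing more can be done
None
```

Both tubs are closed with their own grey lids, the small tub is stacked on the large one, and the job was handed in at about 34 s of the 72 s allowed.

- **Seating:** both lids stopped firmly when pushed, the small one at about 38 N and the large one at about 47 N. A last touch with shut fingers found the knob top at 150.0 mm. That is the height expected with both lids fully home and the small tub resting on the large lid.
- **Stacking:** the camera networks put the middles of the two tubs within about 5 mm of each other, which is close to their own error; the limit is 12 mm. The small tub was set down turned to the large tub's measured angle of about 80°.
- **Bystanders:** the networks last found the tall tin and the shaker within their error of where they started. They also found the low tin, but only in the top view.

Two checks were weaker than planned. The viewer's 12-picture limit blocked the final picture, so the finished stack was checked only by touch and by the networks. The height I first worked out for the small lid from the grip was about 2 mm high, but the touch check contradicted it and I put it down to slip in the fingers.

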